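Put the biscuit carton away and clip the storage box shut

ROBOT

A 6-joint arm with a two-finger parallel gripper is mounted at the origin on a cart in front of the work surface, level with it; the furniture and walls round the work are solid. World frame = base frame: x ahead of the robot, y to its left, z up, the work surface at z = 0. Lengths are in m, angles in degrees, forces in N, time in s.
With the tool pointing down it reaches from about 0.4 to 0.825 m from the base axis. Payload 7 kg.
Tool frame: the origin (TCP) lies midway between the tips of the shut fingers; the grasp point (between the pads) lies r.grip_depth behind it (r.grip_depth is the distance from the TCP to the grasp point, in m); z points along the fingers, y is the line along which they close (so a half turn about z gives the same grasp; the last joint's range is limited). The gripper opens to 88 mm and grips with 3 to 60 N. Pads are 19 mm wide; open, the fingers measure 130 mm over their backs; the gripper's body (78 mm by 193 mm) begins 47 mm behind the grasp point.
Start: joints at [82.053, 20.546, 0.682, 0, -70.136, -16.507], TCP at [0.279, 0.614, 0.227] pointing down, gripper open.
Joint ranges: [-176.03, 176.03], [-82.01, 121.73], [-58.28, 71.71], [-173.87, 95.51], [-174.79, -0.11], [-173.66, 173.66]. Speed limits (degrees/s): [136.94, 136.94, 172.46, 180, 180, 180].

INTERFACE

Orientations are given as [roll, pitch, yaw] about the fixed x, y, z axes, in that order (R = Rz(yaw) Ry(pitch) Rx(roll)).
In Python, from plant import r gives the robot as it stands.
- The arm moves only by the tool drive_effector, called after ">>>" by a JSON object that holds its "api" and its "payload". Schema: {"type":"object","properties":{"increments":{"type":"string"},"jaw":{"type":"number"},"clamp_n":{"type":"number"},"only":{"type":"string"},"quiet":{"type":"boolean"},"lines":{"type":"string"}},"required":["increments"],"additionalProperties":false}. increments is a string of 1 to 12 rows, parted by semicolons, with the numbers parted by commas; each row has 6 numbers: dx, dy, dz in m, then a rotation vector rx, ry, rz in degrees; each row is the pose to reach, as a shift and turn from the pose commanded when the call began, along the tool's axes at that moment; what a row does not reach only later rows make up. A row lasts 1/12 s, in which the tool goes at most 0.0417 m and 7.16 degrees, less where a joint would pass 70% of its speed; a pose out of reach is approached as far as the arm can. jaw is the finger opening in m, set as the call begins (left out keeps the last). The fingers move at their own pace and stop on an object; clamp_n is the grip in N (left out, the last holds). Time passes only in rows, so rows that do not move let the fingers close. The tool returns the time, the measured TCP pose, the force, the opening and the grip force at its end. only (a regular expression) keeps the lines of the reply that match it, lines (a string "A,B") keeps lines A to B, and quiet returns only ok. Input that does not fit is refused with a message, and nothing moves.
- r.get_state(): the state, without advancing time (a new reading comes with each control period).
- r.capture(name): name is "scene" or "side" or "wrist"; returns a dict with "frame" (384x512x3 uint8, red, green, blue), "z_map" (384x512 float32, m along the optical axis (not along the pixel's ray), 0 where there is no reading), "fx", "fy", "cx", "cy" (pixels), "D" ([k1, k2, p1, p2, k3] as OpenCV has them; the pictures are not rectified), "cam_to_world" (4x4, takes a point from camera to world coordinates). Camera axes: x right, y down, z forward; pixel columns grow to the right and rows downward; lengths in m; the calibration is good to about 2 mm. A picture is of the moment at which its call begins.
- r.close_job(): hands the job in; it is judged then, once.
The state is a dict: "time_s": time; "joints": joint angles; "qd": joint speeds; "joint_torque": joint torques, N m; "tcp_pos": TCP position; "eef_rot": TCP orientation; "contact_force": force on the tool from outside, world axes, zero at the start; "moment": the same for the moment, N m; "gripper_width": finger opening in m; "gripper_force": force on a finger pad.
Only numpy, scipy, OpenCV 4.12 (cv2) and the standard library are available. Lean on these libraries where they do the work, as an engineer would, in place of code of your own. Each camera call takes 0.05 s, during which the arm holds its last target. There are 200 camera calls.

TASK

Put the biscuit carton into the open white storage box, standing on the box's floor the same way up as it stands now, and set it down rather than drop it. Then shut the box: swing the hinged wooden lid fully down, and only after that press the metal clip on the lid's front edge down until it lies flat against the front of the box. Leave the two jars and the round tub that stand on the worktop beside them where they are.

Things in the scene. Friction and masses are not known exactly. Their poses are not given: they have to be found in the camera images.
- storage_box: White open-topped box, fixed, to the robot's left or right, turned up to 0.25 rad. Outside 130 mm along its x, 196 along its y, 100 high; walls and floor 5 mm (inside 120 x 186 x 95). Origin at the centre of its underside, z up. Front (with the catch) is its -x face; the lid is hinged along the top of its back (+x) wall.
- lid (a joint): Lid angle, rad: 0 lies shut flat on the rim, grows as it opens, stop at 2.0; starts 1.75 to 1.9 (past upright, leaning back). Flat wooden slab without handle, 130 mm from hinge to free edge, 196 wide, 12 thick; to be pushed. Friction (0.2 N m, 2 N at 100 mm from the hinge) keeps it at any angle; it does not fall.
- clip (a joint): Clip angle against the lid, rad: 0 closed (at right angles to the lid: hangs straight down against the box front when the lid is shut), 1.57 in line with the lid, sticking out past its front edge; stop at 1.7; starts 0.9 to 1.3. Friction (0.03 N m, 1 N at its lip) keeps it at any angle; no spring or snap. Push it round its pivot, down and then in.
- lid_hinge (a point): Point on the lid's hinge line, middle of the box's width: at [65, 0, 100] mm in the box frame. The hinge line runs along the box's y; the underside of the lid lies in its level when shut.
- lid_edge (a point): Middle of the lid's free (front) edge on its outer face (the face that is on top when shut); 130 mm from the hinge line along the lid and 12 mm above the underside. It moves with the lid.
- clip_pivot (a point): Middle of the clip's pivot pin, 3 mm past the lid's free edge, at mid thickness; with the lid shut it lies at [-68, 0, 106] mm in the box frame. The pin runs along the box's y. The clip is a steel plate 60 mm wide (along that pin), 3 mm thick, 42 mm from pin to rolled lip.
- clip_lip (a point): Middle of the clip's rolled lip (7 mm thick), 42 mm from the pivot; moves with the clip. Fully closed it lies at [-71, 0, 64] mm in the box frame.
- carton: Red biscuit carton, 50 mm along its x, 162 mm along its y, 79 mm high, about 0.12 kg, standing loose on the worktop on a long narrow side, on the side of the robot where the box is not. Origin at the centre of its underside; z up.
- lidded_jar: Bystander: short jar with a purple lid, 77 mm across, 101 mm high, at the back of the worktop. Origin at the centre of its underside.
- spice: Bystander: slim spice jar with a black cap, 41 mm across, 105 mm high, standing nearest the robot in the middle. Origin at the centre of its underside.
- deli_tub: Bystander: low round white tub, 122 x 111 mm, 63 mm high, near the front edge on the right. Origin at the centre of its underside.

How it is judged:
By the outcome, as a careful person would: the job done as asked, in the order asked, and still so for the second after the job is handed in, with the robot touching nothing.
It also fails if it takes over 64 s, if anything falls off the work surface, if the arm or the gripper's body presses on something with over 40 N, if the wrist force passes 120 N, or if a joint passes its speed limit or range.

## Working session

There is one attempt and no reset: what is moved stays moved. The work goes in short steps, Python scripts to look and compute and a tool call to move; the robot and the scene stay as the last step left them, time stands still between calls to the robot, and variables do not carry over. Pictures are saved under pics/ and viewed, at most 10 in all, crops included, and the job is handed in when it is done.

```bash
ls; mkdir -p pics
```

Create h.py:
```python
import numpy as np, cv2
from plant import r
def cap(n,png=None):
    c=r.capture(n)
    if png: cv2.imwrite('pics/'+png,c['frame'][:,:,::-1])
    return c
def cloud(c):
    z=c['z_map']; H,W=z.shape
    K=np.array([[c['fx'],0,c['cx']],[0,c['fy'],c['cy']],[0,0,1.]])
    u,v=np.meshgrid(np.arange(W),np.arange(H))
    p=cv2.undistortPoints(np.stack([u,v],-1).reshape(-1,1,2).astype(np.float64),K,np.array(c['D'],float)).reshape(H,W,2)
    P=np.dstack([p*z[...,None],z])
    T=np.array(c['cam_to_world'])
    return P@T[:3,:3].T+T[:3,3], z>0
```

Run:
```python
from h import *
a=cap('scene');b=cap('side');
cv2.imwrite('pics/a.png',np.vstack([a['frame'],b['frame']])[:,:,::-1][:, :] if 0 else cv2.resize(np.hstack([a['frame'],b['frame']])[:,:,::-1],(800,300)))
cv2.imwrite('pics/scene.png',a['frame'][:,:,::-1])
np.savez('c0.npz',a=cloud(a)[0],av=cloud(a)[1],af=a['frame'],b=cloud(b)[0],bv=cloud(b)[1],bf=b['frame'])
print(r.get_state(),r.grip_depth)
for c in(a,b):print(np.round(c['cam_to_world'],2).tolist())
```

```text
pics
plant.py
{'time_s': 0.1, 'joints': array([ 8.20553765e+01,  2.05862382e+01,  6.39038238e-01, -1.81304444e-02,
       -7.01364054e+01, -1.65072172e+01]), 'qd': array([-0.03614121, -0.1141939 ,  0.10125165,  0.11316696,  0.08689833,
        0.08585494]), 'joint_torque': array([-1.38142637e-03, -5.84163308e+01,  2.93750918e+01,  7.01547951e+00,
        1.01764739e-02, -4.57030808e-05]), 'tcp_pos': array([0.27923854, 0.6140461 , 0.2257276 ]), 'eef_rot': array([ 1.79914997e+02, -7.41524103e-03, -2.44580080e+01]), 'contact_force': array([-1.55147841, -0.00855949, -0.08067006]), 'moment': array([-0.05950363,  0.03731424, -0.01729423]), 'gripper_force': 0.0, 'gripper_width': 0.0879454820859186} 0.0188
[[0.63, -0.38, 0.68, -0.26], [-0.78, -0.33, 0.54, -0.66], [0.02, -0.86, -0.5, 0.67], [0.0, 0.0, 0.0, 1.0]]
[[-0.99, -0.12, 0.12, 0.43], [-0.17, 0.58, -0.8, 0.61], [0.02, -0.81, -0.59, 0.6], [0.0, 0.0, 0.0, 1.0]]
```

View pics/a.png

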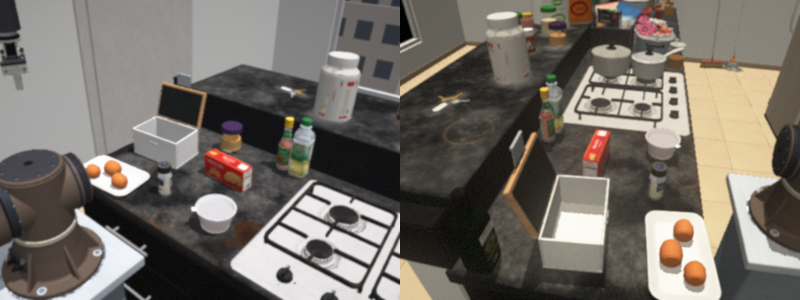

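The scene view (left half) shows the box at about (165,140), its lid leaning back at (182,105), the red carton at (228,168), the spice jar at (165,178), the tub at (215,212) and the jar at (231,135). A plate of oranges stands in front of the box. In the side view the box is at (575,220) and the carton at (597,150).

Run:
```python
from h import *
d=np.load('c0.npz')
P=np.vstack([d['a'][d['av']],d['b'][d['bv']]]);C=np.vstack([d['af'][d['av']],d['bf'][d['bv']]]).astype(int)
src=np.r_[np.zeros(d['av'].sum()),np.ones(d['bv'].sum())]
m=(P[:,0]>.2)&(P[:,0]<1.1)&(P[:,1]>-.5)&(P[:,1]<.8)&(P[:,2]>-.05)&(P[:,2]<.5)
P,C,src=P[m],C[m],src[m]
red=(C[:,0]>120)&(C[:,1]<70)&(C[:,2]<70)
q=P[red&(P[:,2]>.06)&(P[:,2]<.1)&(P[:,1]<.25)]
print('redtop',len(q),q.min(0),q.max(0),np.median(q[:,2]))
for s in(0,1):
  t=P[(src==s)&(abs(P[:,2]-.079)<.006)&(P[:,1]>-.25)&(P[:,1]<.2)&(P[:,0]>.4)]
  t=t[np.linalg.norm(t[:,:2]-np.median(q[:,:2],0),axis=1)<.11]
  print('carton',s,len(t),cv2.minAreaRect(t[:,:2].astype(np.float32)))
# map at z
import sys
for s in (0,1):
  t=P[(src==s)&(abs(P[:,2]-.1)<.006)&(P[:,1]>.2)&(P[:,0]>.35)]
  print('rim',s,len(t),t.min(0),t.max(0),cv2.minAreaRect(t[:,:2].astype(np.float32)))
# top-down heightmap colour
S=600; img=np.zeros((600,800,3),np.uint8)
o=np.argsort(P[:,2]);
u=((.8-P[o,1])/1.3*800).astype(int);v=((1.1-P[o,0])/.9*554).astype(int)
h=np.clip(P[o,2]/.3*255,0,255).astype(np.uint8)
cm=cv2.applyColorMap(h[:,None],cv2.COLORMAP_JET)[:,0]
for a,b,c in zip(u,v,cm): cv2.circle(img,(int(a),int(b)),1,c.tolist(),-1)
cv2.imwrite('pics/top.png',img)
```

```text
redtop 455 [ 0.51979797 -0.21802206  0.06006271] [ 0.74834254 -0.03814175  0.09973841] 0.07512111126852605
carton 0 699 ((0.5500452518463135, -0.11881792545318604), (0.1599634289741516, 0.05142423138022423), 86.38590240478516)
carton 1 822 ((0.5516815781593323, -0.11853454262018204), (0.16170665621757507, 0.046766843646764755), 86.1454086303711)
rim 0 174 [0.47089489 0.20118555 0.09400083] [0.61083729 0.2567286  0.10596569] ((0.540894627571106, 0.22271046042442322), (0.13779568672180176, 0.05553504824638367), 5.304508209228516)
rim 1 1158 [0.4759854  0.2004884  0.09400879] [0.88418014 0.30317505 0.10597246] ((0.6810990571975708, 0.2544682025909424), (0.41642823815345764, 0.07053602486848831), 13.164284706115723)
```

View pics/top.png

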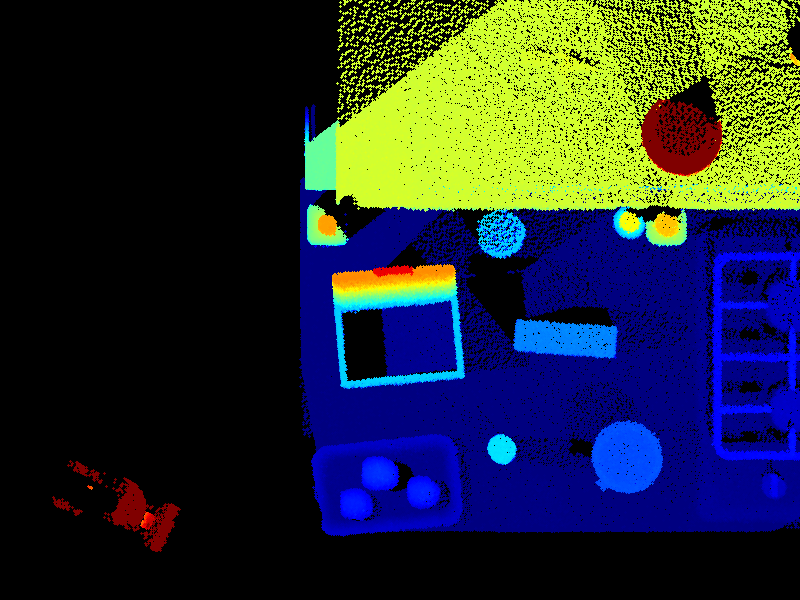

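The top-down height map shows the box rim corners at (345,387) and (463,376), the lid at (393,285), the clip at (393,271), the carton at (565,338) and the spice jar at (501,449). A raised ledge starts at row 208, x≈0.76. Next I'll fit the box, lid and clip.

Create fit.py:
```python
from h import *
from scipy.optimize import minimize
def rimfit(P):
    t=P[(abs(P[:,2]-.1)<.004)&(P[:,1]>.18)&(P[:,1]<.45)&(P[:,0]>.44)&(P[:,0]<.66)][:,:2]
    def f(p):
        c,s=np.cos(p[2]),np.sin(p[2]); q=(t-p[:2])@np.array([[c,-s],[s,c]])
        # distance to mid-wall rectangle loop 125x191
        a=np.abs(q)-[.0625,.0955]
        d=np.hypot(*np.maximum(a,0).T)+np.minimum(a.max(1),0)
        return np.minimum(np.abs(np.abs(d)),.015).mean()
    best=min((minimize(f,[x,y,w],method='Nelder-Mead',options=dict(xatol=1e-5,fatol=1e-8,maxiter=2000)) for x in(.53,.55,.57) for y in(.29,.31) for w in(0.05,.12)),key=lambda o:o.fun)
    return best.x,best.fun,len(t)
def inbox(P,b):
    c,s=np.cos(b[2]),np.sin(b[2]); q=P-[b[0],b[1],0]
    return np.c_[q[:,0]*c+q[:,1]*s,-q[:,0]*s+q[:,1]*c,q[:,2]]
```

Run:
```python
from fit import *
d=np.load('c0.npz')
A,B=d['a'][d['av']],d['b'][d['bv']]
for X in(A,B,np.vstack([A,B])): print(rimfit(X))
b=rimfit(np.vstack([A,B]))[0]
for n,X in(('a',A),('b',B)):
    q=inbox(X,b); q=q[(abs(q[:,1])<.11)&(q[:,2]>.115)&(q[:,2]<.34)&(q[:,0]>.0)&(q[:,0]<.19)]
    print(n,len(q),q.min(0),q.max(0))
    o=q[(abs(q[:,1])>.04)&(abs(q[:,1])<.09)]
    for z0 in np.arange(.12,.34,.02):
        k=o[abs(o[:,2]-z0)<.01]; 
        k2=q[(abs(q[:,1])<.028)&(abs(q[:,2]-z0)<.01)]
        print(round(z0,2),len(k),np.round(np.percentile(k[:,0],[5,50,95]),3) if len(k) else '', np.round(np.percentile(k2[:,0],[5,50,95]),3) if len(k2) else '')
P=np.vstack([A,B])
for lo,hi,nm in(((.68,-.1),(.78,.1),'jar'),((.33,-.06),(.42,.04),'spice'),((.28,-.3),(.43,-.13),'tub'),((.25,.2),(.40,.45),'plate'),((.7,-.32),(.755,-.16),'bottles')):
    t=P[(P[:,0]>lo[0])&(P[:,0]<hi[0])&(P[:,1]>lo[1])&(P[:,1]<hi[1])&(P[:,2]>.02)&(P[:,2]<.3)]
    print(nm,t.min(0).round(3),t.max(0).round(3))
```

```text
(array([0.54609609, 0.15038824, 0.09485467]), np.float64(0.002268627679177216), 148)
(array([0.54834658, 0.15194632, 0.08658146]), np.float64(0.001616442564207421), 535)
(array([0.5466795 , 0.15169252, 0.06983976]), np.float64(0.0019246246184069947), 683)
a 2732 [ 0.06087466 -0.09902083  0.11506094] [0.1888325  0.10968883 0.27202977]
0.12 157 [0.065 0.069 0.074] [0.065 0.069 0.073]
0.14 220 [0.07  0.075 0.08 ] [0.07  0.074 0.081]
0.16 219 [0.076 0.081 0.087] [0.077 0.082 0.087]
0.18 230 [0.083 0.088 0.094] [0.083 0.088 0.093]
0.2 219 [0.089 0.094 0.1  ] [0.089 0.094 0.1  ]
0.22 172 [0.095 0.102 0.11 ] [0.097 0.105 0.114]
0.24 0  [0.108 0.112 0.115]
0.26 0  [0.109 0.112 0.115]
0.28 0  [0.108 0.11  0.111]
0.3 0  
0.32 0  
0.34 0  
b 6028 [ 0.06595789 -0.09642219  0.11506191] [0.18999684 0.10999599 0.26989442]
0.12 284 [0.067 0.071 0.165] [0.068 0.07  0.072]
0.14 406 [0.073 0.076 0.169] [0.073 0.076 0.079]
0.16 416 [0.079 0.083 0.178] [0.079 0.083 0.086]
0.18 389 [0.086 0.089 0.093] [0.086 0.09  0.092]
0.2 411 [0.092 0.096 0.1  ] [0.093 0.096 0.099]
0.22 567 [0.099 0.106 0.115] [0.1   0.107 0.114]
0.24 0  [0.113 0.113 0.114]
0.26 0  [0.113 0.114 0.118]
0.28 0  
0.3 0  
0.32 0  
0.34 0  
jar [ 0.682 -0.1    0.02 ] [0.78  0.1   0.177]
spice [ 0.347 -0.038  0.02 ] [0.393 0.007 0.108]
tub [ 0.3   -0.276  0.02 ] [ 0.415 -0.162  0.065]
plate [0.253 0.2   0.02 ] [0.381 0.292 0.05 ]
bottles [ 0.702 -0.315  0.02 ] [ 0.755 -0.197  0.207]
```

```bash
sed -i 's/P\[:,1\]>.18)&(P\[:,1\]<.45/P[:,1]>.03)\&(P[:,1]<.28/; s/for y in(.29,.31)/for y in(.14,.16)/' fit.py
```

Run:
```python
from fit import *
d=np.load('c0.npz')
A,B=d['a'][d['av']],d['b'][d['bv']]
for X in(A,B,np.vstack([A,B])): print(rimfit(X))
s=r.get_state();R=cv2.Rodrigues
from scipy.spatial.transform import Rotation as Ro
print(s['tcp_pos'],s['eef_rot'])
R0=Ro.from_euler('xyz',s['eef_rot'],degrees=True)
R1=Ro.from_euler('xyz',[180,0,-93.75],degrees=True)
print(R0.inv().apply(np.array([.551,-.1187,.16])-s['tcp_pos']),(R0.inv()*R1).as_rotvec(degrees=True))
```

```text
(array([0.54555229, 0.15006243, 0.09048194]), np.float64(0.0024051974955324306), 409)
(array([0.54823237, 0.15205629, 0.08677217]), np.float64(0.0015867182640644404), 1010)
(array([0.54771871, 0.15174764, 0.08603518]), np.float64(0.0019682880037895927), 1419)
[0.27923854 0.6140461  0.2257276 ] [ 1.79914997e+02 -7.41524103e-03 -2.44580080e+01]
[0.55074252 0.55437849 0.06662141] [ 6.98969429e-02 -5.78887092e-02  6.92919730e+01]
```

Create go.py:
```python
import sys
from h import *
from scipy.spatial.transform import Rotation as Ro
# usage: go.py x y z yaw [pitch-free] -> row from the present pose
x,y,z,yaw=map(float,sys.argv[1:5]); tilt=[float(a) for a in sys.argv[5:7]] or [180,0]
s=r.get_state();R0=Ro.from_euler('xyz',s['eef_rot'],degrees=True)
R1=Ro.from_euler('xyz',[tilt[0],tilt[1],yaw],degrees=True)
print(s['tcp_pos'].round(4),s['eef_rot'].round(2),'t',round(s['time_s'],2),'row',R0.inv().apply(np.array([x,y,z])-s['tcp_pos']).round(4),(R0.inv()*R1).as_rotvec(degrees=True).round(1), 'F',s['contact_force'].round(1),'J',s['joints'].round(0))
```

```text
(no output)
```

>>> {"api": "drive_effector", "payload": {"increments": "0.55,0.554,0,0,0,69.3;0.55,0.554,0,0,0,69.3;0.55,0.554,0,0,0,69.3;0.55,0.554,0,0,0,69.3;0.55,0.554,0,0,0,69.3;0.55,0.554,0,0,0,69.3;0.55,0.554,0,0,0,69.3;0.55,0.554,0,0,0,69.3;0.55,0.554,0,0,0,69.3;0.55,0.554,0,0,0,69.3;0.55,0.554,0,0,0,69.3;0.55,0.554,0,0,0,69.3", "jaw": 0.088}}

```text
time_s: 1.1
tcp_pos: [0.4532, 0.1436, 0.2267]
eef_rot: [-180.0, 0.0, -93.8]
contact_force: [2.3, 0.7, -0.6]
gripper_width: 0.0877
gripper_force: 0.0
```

```bash
python3 go.py .551 -.1187 .11 -93.75
```

```text
[0.4532 0.1436 0.2267] [-1.7999e+02  2.0000e-02 -9.3760e+01] t 1.1 row [ 0.2553 -0.1148  0.1166] [-0.  0. -0.] F [ 2.3  0.7 -0.6] J [ 41.   1. -24.  -0. -65. -45.]
```

>>> {"api": "drive_effector", "payload": {"increments": "0.255,-0.115,0.06,0,0,0;0.255,-0.115,0.06,0,0,0;0.255,-0.115,0.06,0,0,0;0.255,-0.115,0.06,0,0,0;0.255,-0.115,0.06,0,0,0;0.255,-0.115,0.06,0,0,0;0.255,-0.115,0.06,0,0,0;0.255,-0.115,0.06,0,0,0;0.255,-0.115,0.06,0,0,0;0.255,-0.115,0.06,0,0,0"}}

```text
time_s: 1.93
tcp_pos: [0.5509, -0.1166, 0.1661]
eef_rot: [179.9, -0.0, -93.8]
contact_force: [0.7, -0.2, 0.1]
gripper_width: 0.0874
gripper_force: 0.0
```

Run:
```python
from h import *
c=cap('wrist');P,v=cloud(c);f=c['frame']
cv2.imwrite('pics/w1.png',f[:,:,::-1])
t=P[v&(abs(P[...,2]-.079)<.006)];t=t[np.linalg.norm(t[:,:2]-[.551,-.119],axis=1)<.1]
print(len(t),np.median(t[:,2]),cv2.minAreaRect(t[:,:2].astype(np.float32)))
```

```bash
python3 go.py .551 -.1187 .05 -93.75
```

```text
7329 0.07792317450815522 ((0.5508766770362854, -0.12954308092594147), (0.14051102101802826, 0.04704628139734268), 86.17418670654297)
[ 0.551  -0.116   0.1665] [179.98   0.   -93.75] t 1.98 row [ 0.0027 -0.0002  0.1165] [0. 0. 0.] F [-0.4  0.   0.6] J [  8.  13. -18.  -0. -59. -12.]
```

View pics/w1.png

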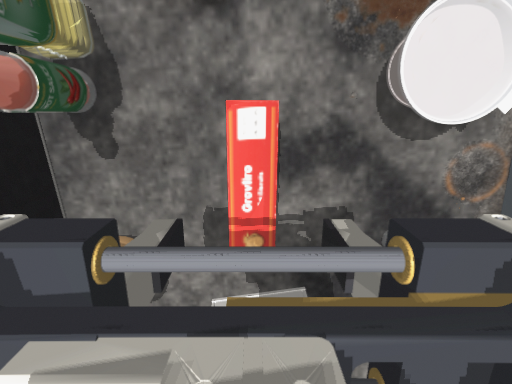

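The wrist view shows the carton centred between the fingers (columns 230–278, far end at row 100). Before choosing a grasp depth I'll measure the gripper body's real shape from the depth clouds, because the lid is close to it.

Run:
```python
from h import *
from scipy.spatial.transform import Rotation as Ro
s=r.get_state()
R1=Ro.from_euler('xyz',s['eef_rot'],degrees=True)
W,v=cloud(cap('wrist'));W=W[v]
X=[]
for n in('scene','side'):
    c,v=cloud(cap(n)); X.append(c[v])
d=np.load('c0.npz');R0=Ro.from_euler('xyz',[180,0,-24.46],degrees=True);p0=[.27924,.61405,.2257]
X0=np.vstack([d['a'][d['av']],d['b'][d['bv']]])
for nm,P,R,p in(('wrist',W,R1,s['tcp_pos']),('scene',X[0],R1,s['tcp_pos']),('side',X[1],R1,s['tcp_pos']),('start',X0,R0,p0)):
    q=R.inv().apply(P-p)
    q=q[(abs(q[:,0])<.12)&(abs(q[:,1])<.15)&(q[:,2]<.02)&(q[:,2]>-.2)]
    print(nm,len(q))
    for z in np.arange(.0,-.2,-.015):
        k=q[abs(q[:,2]-z)<.0075]
        if len(k)>5: print(round(z,3),len(k),'x',np.percentile(k[:,0],[0,2,98,100]).round(3),'y',np.percentile(k[:,1],[0,2,98,100]).round(3))
```

```text
wrist 74017
0.0 305 x [-0.01  -0.008  0.011  0.012] y [-0.06  -0.058  0.058  0.059]
-0.015 981 x [-0.005 -0.002  0.012  0.012] y [-0.06  -0.059  0.058  0.06 ]
-0.03 1011 x [-0.01  -0.008  0.012  0.012] y [-0.063 -0.06   0.06   0.062]
-0.045 989 x [-0.012 -0.01   0.012  0.012] y [-0.063 -0.058  0.058  0.062]
-0.06 1055 x [-0.011 -0.008  0.014  0.039] y [-0.083 -0.048  0.048  0.081]
-0.075 8501 x [-0.034 -0.024  0.039  0.04 ] y [-0.089 -0.081  0.081  0.088]
-0.09 24767 x [-0.021 -0.01   0.039  0.04 ] y [-0.077 -0.071  0.073  0.078]
-0.105 25737 x [-0.001  0.015  0.026  0.027] y [-0.066 -0.057  0.063  0.068]
-0.12 10671 x [0.022 0.023 0.027 0.028] y [-0.051 -0.048  0.015  0.017]
scene 3313
0.0 48 x [-0.012 -0.012  0.009  0.01 ] y [-0.058 -0.055  0.06   0.061]
-0.015 126 x [-0.014 -0.013  0.011  0.012] y [-0.059 -0.057  0.061  0.063]
-0.03 124 x [-0.014 -0.011  0.01   0.011] y [-0.061 -0.06   0.064  0.065]
-0.045 118 x [-0.014 -0.012  0.01   0.011] y [-0.065 -0.061  0.066  0.066]
-0.06 61 x [-0.036 -0.032  0.035  0.037] y [-0.085 -0.081  0.089  0.09 ]
-0.075 411 x [-0.042 -0.036  0.038  
[... 2014 characters left out ...]
0.039] y [0.061 0.061 0.088 0.088]
-0.075 209 x [-0.04  -0.038  0.038  0.039] y [-0.081 -0.052  0.091  0.093]
-0.09 240 x [-0.04  -0.039  0.037  0.039] y [-0.09  -0.084  0.097  0.099]
-0.105 420 x [-0.04  -0.038  0.037  0.039] y [-0.095 -0.088  0.099  0.101]
-0.12 123 x [-0.025 -0.024  0.024  0.027] y [-0.007  0.002  0.02   0.02 ]
-0.135 122 x [-0.023 -0.021  0.026  0.027] y [-0.037 -0.011  0.018  0.019]
-0.15 112 x [-0.027 -0.022  0.028  0.034] y [-0.025 -0.     0.018  0.02 ]
-0.165 128 x [-0.026 -0.024  0.039  0.04 ] y [-0.036  0.005  0.037  0.039]
-0.18 162 x [-0.023 -0.021  0.035  0.038] y [-0.015 -0.002  0.036  0.038]
-0.195 99 x [-0.018 -0.017  0.045  0.046] y [0.001 0.012 0.048 0.048]
```

>>> {"api": "drive_effector", "payload": {"increments": "0.003,0,0.036,0,0,0;0.003,0,0.072,0,0,0;0.003,0,0.108,0,0,0;0.003,0,0.108,0,0,0;0.003,0,0.108,0,0,0"}}

```text
time_s: 2.55
tcp_pos: [0.5501, -0.1188, 0.058]
eef_rot: [179.8, -0.1, -93.7]
contact_force: [-0.3, -0.0, 1.1]
gripper_width: 0.0877
gripper_force: 0.0
```

>>> {"api": "drive_effector", "payload": {"increments": "0,0,0,0,0,0;0,0,0,0,0,0;0,0,0,0,0,0;0,0,0,0,0,0;0,0,0,0,0,0;0,0,0,0,0,0;0,0,0,0,0,0;0,0,0,0,0,0", "jaw": 0.03, "clamp_n": 25}}

```text
time_s: 3.22
tcp_pos: [0.5514, -0.1194, 0.0591]
eef_rot: [-180.0, -0.0, -93.7]
contact_force: [-0.9, 0.8, 5.3]
gripper_width: 0.0496
gripper_force: 25.0
```

```bash
python3 go.py .551 -.1187 .22 -93.75
```

```text
[ 0.5514 -0.1194  0.0591] [-179.96   -0.    -93.74] t 3.22 row [-0.0007  0.0003 -0.1609] [-0. -0.  0.] F [-0.9  0.8  5.3] J [  8.  20. -25.   0. -45. -11.]
```

>>> {"api": "drive_effector", "payload": {"increments": "0,0,-0.03,0,0,0;0,0,-0.065,0,0,0;0,0,-0.1,0,0,0;0,0,-0.13,0,0,0;0,0,-0.14,0,0,0;0,0,-0.14,0,0,0"}}

```text
time_s: 3.72
tcp_pos: [0.5526, -0.1194, 0.2017]
eef_rot: [-179.7, 0.0, -93.7]
contact_force: [0.9, 0.6, -0.3]
gripper_width: 0.0499
gripper_force: 25.0
```

```bash
python3 go.py .534 .150 .199 -85
```

```text
[ 0.5526 -0.1194  0.2017] [-1.7969e+02  3.0000e-02 -9.3740e+01] t 3.72 row [-0.2676  0.0362  0.0026] [-0.3  0.  -8.7] F [ 0.9  0.6 -0.3] J [  8.  11. -16.   0. -63. -11.]
```

>>> {"api": "drive_effector", "payload": {"increments": "-0.02,0.003,0,0,0,-1;-0.055,0.008,0,0,0,-3;-0.09,0.012,0,0,0,-5;-0.125,0.017,0,0,0,-7;-0.16,0.022,0,0,0,-8.7;-0.195,0.026,0,0,0,-8.7;-0.23,0.031,0,0,0,-8.7;-0.255,0.035,0,0,0,-8.7;-0.268,0.036,0,0,0,-8.7;-0.268,0.036,0,0,0,-8.7;-0.268,0.036,0,0,0,-8.7;-0.268,0.036,0,0,0,-8.7"}}

```text
time_s: 4.72
tcp_pos: [0.5323, 0.1494, 0.1976]
eef_rot: [179.9, -0.0, -85.1]
contact_force: [0.3, -0.2, -0.7]
gripper_width: 0.0497
gripper_force: 25.0
```

Run:
```python
from fit import *
c=cap('side','s2.png');P,v=cloud(c);P=P[v]
b=[.547,.151,.088];print(rimfit(P))
a=cap('scene');A,va=cloud(a)
for n,cc,Q,vv in(('side',c,P,None),('scene',a,A[va],va)):
    f=(cc['frame'][cc['z_map']>0]).astype(int)
    q=inbox(Q,b); m=(abs(q[:,0])<.08)&(abs(q[:,1])<.12)&(q[:,2]>.12)&(q[:,2]<.24)&(f[:,0]>110)&(f[:,1]<80)&(f[:,2]<80)
    k=q[m]; print(n,len(k),np.percentile(k,[1,50,99],axis=0).round(3).tolist())
```

```bash
python3 go.py .534 .150 .067 -85
```

```text
(array([0.54814511, 0.15216069, 0.08534599]), np.float64(0.001590223426055245), 933)
side 1272 [[-0.037, -0.071, 0.19], [-0.017, 0.029, 0.215], [0.008, 0.079, 0.217]]
scene 600 [[-0.043, -0.077, 0.144], [-0.038, 0.005, 0.201], [0.007, 0.075, 0.218]]
[0.5326 0.1492 0.1981] [ 1.7996e+02 -2.0000e-02 -8.5130e+01] t 4.82 row [-0.0007 -0.0016  0.1311] [ 0.  -0.  -0.1] F [ 0.6  0.4 -1. ] J [ 36.  10. -17.  -0. -62. -31.]
```

View pics/s2.png

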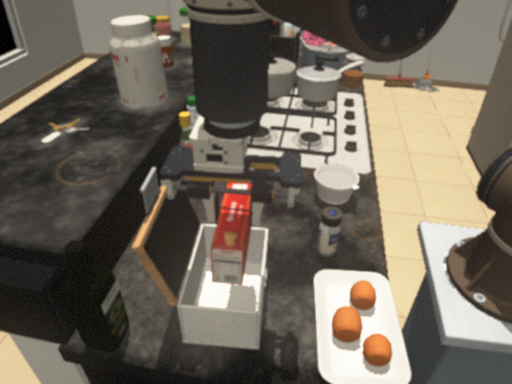

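The side view shows the carton held level over the box, at about (235,230), clear of the walls. I'll nudge it 4 mm toward the hinge and lower it.

>>> {"api": "drive_effector", "payload": {"increments": "0,-0.004,0.02,0,0,0;0,-0.004,0.04,0,0,0;0,-0.004,0.06,0,0,0;0,-0.004,0.075,0,0,0;0,-0.004,0.085,0,0,0;0,-0.004,0.085,0,0,0"}}

```text
time_s: 5.32
tcp_pos: [0.5356, 0.1492, 0.1115]
eef_rot: [179.8, -0.1, -85.1]
contact_force: [-0.7, -1.4, -1.2]
gripper_width: 0.0497
gripper_force: 25.0
```

>>> {"api": "drive_effector", "payload": {"increments": "0,0,0.012,0,0,0;0,0,0.024,0,0,0;0,0,0.035,0,0,0;0,0,0.042,0,0,0;0,0,0.042,0,0,0;0,0,0.042,0,0,0"}}

```text
time_s: 5.82
tcp_pos: [0.5369, 0.1507, 0.0717]
eef_rot: [180.0, -0.0, -85.1]
contact_force: [-0.5, -0.5, -0.6]
gripper_width: 0.0499
gripper_force: 25.0
```

```bash
python3 go.py .536 .150 .064 -85
```

```text
[0.5369 0.1507 0.0717] [ 1.800e+02 -2.000e-02 -8.505e+01] t 5.82 row [0.0006 0.0009 0.0077] [ 0.  -0.  -0.1] F [-0.5 -0.5 -0.6] J [ 36.  18. -25.   0. -46. -31.]
```

>>> {"api": "drive_effector", "payload": {"increments": "0,0,0.003,0,0,0;0,0,0.005,0,0,0;0,0,0.007,0,0,0;0,0,0.007,0,0,0;0,0,0.007,0,0,0"}}

```text
time_s: 6.23
tcp_pos: [0.5366, 0.1508, 0.0645]
eef_rot: [180.0, 0.0, -85.0]
contact_force: [-1.9, -0.1, 0.0]
gripper_width: 0.0501
gripper_force: 25.0
```

>>> {"api": "drive_effector", "payload": {"increments": "0,0,0.001,0,0,0;0,0,0.001,0,0,0;0,0,0.001,0,0,0"}}

```text
time_s: 6.48
tcp_pos: [0.5368, 0.1508, 0.0641]
eef_rot: [-180.0, 0.0, -85.0]
contact_force: [-3.3, -0.6, 4.9]
gripper_width: 0.0498
gripper_force: 25.0
```

>>> {"api": "drive_effector", "payload": {"increments": "0,0,0,0,0,0;0,0,0,0,0,0;0,0,0,0,0,0;0,0,0,0,0,0", "jaw": 0.057}}

```text
time_s: 6.82
tcp_pos: [0.5368, 0.1508, 0.0637]
eef_rot: [-180.0, 0.0, -85.0]
contact_force: [-4.0, 0.1, 5.5]
gripper_width: 0.057
gripper_force: 0.0
```

>>> {"api": "drive_effector", "payload": {"increments": "0,0,-0.012,0,0,0;0,0,-0.03,0,0,0;0,0,-0.06,0,0,0;0,0,-0.1,0,0,0;0,0,-0.14,0,0,0;0,0,-0.17,0,0,0;0,0,-0.19,0,0,0;0,0,-0.2,0,0,0;0,0,-0.2,0,0,0"}}

```text
time_s: 7.57
tcp_pos: [0.5379, 0.1513, 0.2658]
eef_rot: [-179.8, 0.1, -85.0]
contact_force: [0.9, 1.3, -0.2]
gripper_width: 0.0573
gripper_force: 0.0
```

Run:
```python
from fit import *
b=[.547,.151,.088]
for n in('side','scene'):
    c=cap(n,n+'3.png');P,v=cloud(c);q=inbox(P[v],b);f=c['frame'][v].astype(int)
    k=q[(abs(q[:,0])<.06)&(abs(q[:,1])<.095)&(q[:,2]>.07)&(q[:,2]<.095)&(f[:,0]>110)&(f[:,1]<80)&(f[:,2]<80)]
    print(n,len(k),np.percentile(k,[1,50,99],axis=0).round(3).tolist())
    o=q[(abs(q[:,1])<.09)&(q[:,2]>.12)&(q[:,2]<.2)&(q[:,0]>.06)&(q[:,0]<.125)]
    print('lean',np.polyfit(o[:,2],o[:,0],1))
    t=q[(abs(q[:,1])<.1)&(q[:,2]>.2)&(q[:,2]<.3)&(q[:,0]>.07)&(q[:,0]<.16)]
    print(np.percentile(t,[0.5,99.5],axis=0).round(3).tolist())
P=P[v]; w=P[(P[:,0]>.6)&(P[:,0]<.85)&(P[:,1]>.0)&(P[:,1]<.3)&(P[:,2]>.15)&(P[:,2]<.25)]
for y in(.02,.08,.14,.2,.26):
    k=w[(abs(w[:,1]-y)<.03)&(w[:,0]>.7)]; print(y,k.min(0).round(3) if len(k) else '',np.median(k[:,2]))
```

```bash
python3 go.py .60 .10 .27 -85
```

```text
side 477 [[-0.033, -0.041, 0.071], [-0.017, 0.033, 0.082], [0.01, 0.077, 0.084]]
lean [0.46284119 0.01647777]
[[0.108, -0.093, 0.2], [0.137, 0.098, 0.262]]
scene 85 [[-0.029, -0.038, 0.079], [-0.017, 0.023, 0.082], [0.004, 0.075, 0.085]]
lean [0.46045795 0.01518   ]
[[0.104, -0.098, 0.2], [0.133, 0.095, 0.263]]
0.02 [0.761 0.    0.15 ] 0.17367995602208058
0.08 [0.758 0.05  0.15 ] 0.17344723814559598
0.14 [0.761 0.11  0.15 ] 0.17402417323949776
0.2 [0.762 0.17  0.17 ] 0.17453187918929142
0.26 [0.719 0.23  0.172] 0.20018614610967916
[0.5364 0.1507 0.2624] [179.94   0.   -85.07] t 7.67 row [ 0.056  -0.059  -0.0077] [ 0.1  0.  -0.1] F [-0.2 -0.4 -1. ] J [ 36.   8. -11.  -0. -71. -31.]
```

View pics/side3.png

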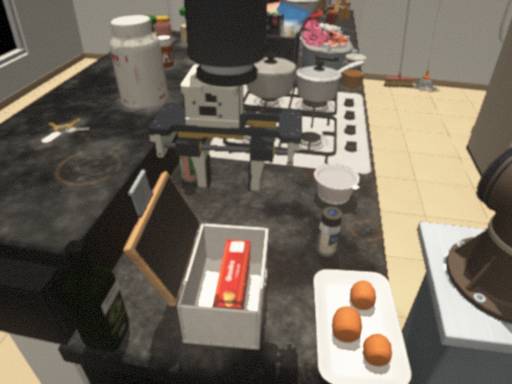

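The carton stands upright on the box floor, at about (233,272). The lid was nudged back to its stop, about 2.0 rad. Next: close the fingers and go behind the lid.

>>> {"api": "drive_effector", "payload": {"increments": "0,0,-0.03,0,0,7;0,0,-0.06,0,0,14;0,0,-0.06,0,0,21;0,0,-0.06,0,0,28;0,0,-0.06,0,0,35;0,0,-0.06,0,0,42;0,0,-0.06,0,0,49;0,0,-0.06,0,0,56;0,0,-0.06,0,0,63;0,0,-0.06,0,0,70;0,0,-0.06,0,0,77;0,0,-0.06,0,0,84", "jaw": 0}}

```text
time_s: 8.67
tcp_pos: [0.5362, 0.1506, 0.3209]
eef_rot: [-179.9, -0.2, -169.4]
contact_force: [-0.9, 0.9, -0.6]
gripper_width: 0.0003
gripper_force: 0.0
```

```bash
python3 go.py .703 .1096 .32 5
```

```text
[0.5362 0.1506 0.3209] [-179.93   -0.21 -169.41] t 8.67 row [-0.1565 -0.0709  0.0004] [ 3.000e-01 -1.000e-01 -1.744e+02] F [-0.9  0.9 -0.6] J [  36.    7.   -5.   -0.  -78. -115.]
```

>>> {"api": "drive_effector", "payload": {"increments": "-0.157,-0.071,0,0,0,5.6;-0.157,-0.071,0,0,0,5.6;-0.157,-0.071,0,0,0,5.6;-0.157,-0.071,0,0,0,5.6;-0.157,-0.071,0,0,0,5.6;-0.157,-0.071,0,0,0,5.6;-0.157,-0.071,0,0,0,5.6"}}

```text
time_s: 9.25
tcp_pos: [0.704, 0.1105, 0.3201]
eef_rot: [-179.9, -0.3, -174.7]
contact_force: [-0.5, 0.6, 0.0]
gripper_width: 0.0006
gripper_force: 0.0
```

>>> {"api": "drive_effector", "payload": {"increments": "0,0,0.03,0,0,0;0,0,0.07,0,0,0;0,0,0.1,0,0,0;0,0,0.117,0,0,0;0,0,0.117,0,0,0;0,0,0.117,0,0,0"}}

```text
time_s: 9.75
tcp_pos: [0.7032, 0.1112, 0.2067]
eef_rot: [-180.0, -0.1, -174.6]
contact_force: [0.9, -0.2, 0.1]
gripper_width: 0.0006
gripper_force: 0.0
```

```bash
python3 go.py .703 .1096 .204 -175
```

Run:
```python
from h import *
cap('side','s4.png')
```

```text
[0.7032 0.1112 0.2067] [-1.7996e+02 -5.0000e-02 -1.7459e+02] t 9.75 row [ 0.0003 -0.0016  0.0027] [-0.  -0.1  0.4] F [ 0.9 -0.2  0.1] J [  25.   25.    4.    0.  -70. -109.]
```

View pics/s4.png

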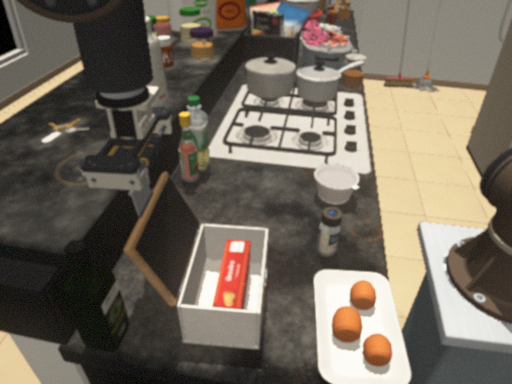

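The view shows the fingers behind the lid at about (140,200), with the lid's top edge at (165,180). Pushing the lid forward along its arc now.

>>> {"api": "drive_effector", "payload": {"increments": "0.015,0,0.001,0,0,0;0.03,0,-0.003,0,0,0;0.045,0,-0.007,0,0,0;0.06,0,-0.01,0,0,0;0.07,0,-0.011,0,0,0;0.08,0,-0.011,0,0,0;0.09,0,-0.011,0,0,0;0.1,0,-0.01,0,0,0"}}

```text
time_s: 10.47
tcp_pos: [0.6044, 0.1017, 0.2175]
eef_rot: [180.0, 0.1, -174.6]
contact_force: [0.5, 0.0, 0.7]
gripper_width: 0.0002
gripper_force: 0.8
```

Run:
```python
from fit import *
b=[.547,.151,.088]
s=r.get_state();print(inbox(s['tcp_pos'][None],b),s['contact_force'])
for n in('side','scene'):
    P,v=cloud(cap(n));q=inbox(P[v],b)
    o=q[(q[:,1]>.0)&(q[:,1]<.09)&(q[:,2]>.13)&(q[:,2]<.21)&(q[:,0]>.0)&(q[:,0]<.125)]
    print(n,len(o),'x vs z',np.polyfit(o[:,2],o[:,0],1))
```

```text
[[ 0.05289081 -0.05412587  0.21747346]] [0.45613466 0.03959911 0.74592703]
side 77 x vs z [-0.28744503  0.0929995 ]
scene 536 x vs z [-0.30471841  0.09167246]
```

>>> {"api": "drive_effector", "payload": {"increments": "0.013,0,0.004,0,0,0;0.026,0,0.011,0,0,0;0.039,0,0.018,0,0,0;0.052,0,0.028,0,0,0;0.063,0,0.038,0,0,0;0.073,0,0.05,0,0,0;0.081,0,0.063,0,0,0;0.088,0,0.077,0,0,0;0.088,0,0.077,0,0,0"}}

```text
time_s: 11.32
tcp_pos: [0.5143, 0.0923, 0.1367]
eef_rot: [-179.9, -0.3, -174.7]
contact_force: [-1.0, -0.4, -1.1]
gripper_width: 0.0005
gripper_force: 0.0
```

```bash
python3 go.py .505 .0926 .112 -175
```

```text
[0.5143 0.0923 0.1367] [-179.91   -0.32 -174.69] t 11.32 row [0.0091 0.0012 0.0247] [-0.1 -0.3  0.3] F [-1.  -0.4 -1.1] J [  32.   11.  -25.   -0.  -54. -116.]
```

>>> {"api": "drive_effector", "payload": {"increments": "0.004,0,0.01,0,0,0;0.008,0,0.019,0,0,0;0.009,0,0.025,0,0,0;0.009,0,0.027,0,0,0;0.009,0,0.028,0,0,0;0.009,0,0.028,0,0,0"}}

```text
time_s: 11.82
tcp_pos: [0.5076, 0.0922, 0.1122]
eef_rot: [-180.0, -0.1, -174.6]
contact_force: [-6.9, 0.2, 9.6]
gripper_width: 0.0008
gripper_force: 4.5
```

Run:
```python
from fit import *
b=[.547,.151,.088]
s=r.get_state();print(inbox(s['tcp_pos'][None],b),s['contact_force'])
for n in('side','scene'):
    P,v=cloud(cap(n));q=inbox(P[v],b)
    o=q[(q[:,1]>.0)&(q[:,1]<.09)&(q[:,2]>.09)&(q[:,2]<.16)&(q[:,0]>-.06)&(q[:,0]<.06)]
    print(n,len(o),'z vs x',np.polyfit(o[:,0],o[:,2],1))
    k=q[(abs(q[:,1])<.028)&(q[:,0]<-.075)&(q[:,0]>-.125)&(q[:,2]>.04)&(q[:,2]<.15)]
    if len(k)>5: print('clip',len(k),np.percentile(k,[1,50,99],axis=0).round(3).tolist(),np.polyfit(k[:,0],k[:,2],1))
```

```text
[[-0.04445039 -0.05510225  0.11218348]] [-6.93737048  0.21064103  9.62420615]
side 3165 z vs x [0.00031724 0.11154803]
clip 456 [[-0.107, -0.027, 0.09], [-0.091, 0.002, 0.096], [-0.075, 0.028, 0.105]] [0.42381023 0.13509773]
scene 408 z vs x [-0.00080452  0.11133584]
clip 236 [[-0.112, -0.028, 0.086], [-0.093, -0.0, 0.096], [-0.075, 0.027, 0.107]] [0.45223945 0.13866903]
```

The lid is flat, with its top face at z = 0.111. The clip points 24° below level. Next is the clip.

>>> {"api": "drive_effector", "payload": {"increments": "0,0,-0.02,0,0,-0.3;0,0,-0.035,0,0,-0.3;0.03,0.028,-0.035,0,0,-0.3;0.06,0.055,-0.035,0,0,-0.3;0.0605,0.055,-0.035,0,0,-0.3;0.0605,0.055,-0.035,0,0,-0.3"}}

```text
time_s: 12.42
tcp_pos: [0.442, 0.1428, 0.1472]
eef_rot: [180.0, 0.0, -174.2]
contact_force: [0.8, -0.0, 0.2]
gripper_width: 0.0004
gripper_force: 0.0
```

Run:
```python
from fit import *
s=r.get_state();print(inbox(s['tcp_pos'][None],[.547,.151,.088]),s['eef_rot'],s['joints'].round())
```

```text
[[-0.10532231  0.00108719  0.14719841]] [ 1.79969270e+02  4.01782427e-02 -1.74151507e+02] [  42.    5.  -32.   -0.  -54. -126.]
```

>>> {"api": "drive_effector", "payload": {"increments": "0,0,0.02,0,0,0.8;0,0,0.035,0,0,0.8;0,0,0.047,0,0,0.8;0,0,0.059,0,0,0.8;0,0,0.07,0,0,0.8;0,0,0.08,0,0,0.8;0,0,0.084,0,0,0.8;0,0,0.084,0,0,0.8"}}

```text
time_s: 13.08
tcp_pos: [0.4536, 0.1438, 0.0684]
eef_rot: [179.9, 1.0, -174.8]
contact_force: [19.3, -18.1, 37.1]
gripper_width: 0.0004
gripper_force: 18.2
```

>>> {"api": "drive_effector", "payload": {"increments": "-0.004,0,0,0,0,0;-0.008,0,0,0,0,0;-0.012,0,0,0,0,0;-0.016,0,0,0,0,0;-0.019,0,0,0,0,0;-0.02,0,0,0,0,0"}}

```text
time_s: 13.58
tcp_pos: [0.4633, 0.1428, 0.0629]
eef_rot: [-180.0, -0.1, -175.2]
contact_force: [-8.6, 3.8, 14.6]
gripper_width: 0.0003
gripper_force: 6.9
```

Run:
```python
from fit import *
s=r.get_state();print(inbox(s['tcp_pos'][None],[.547,.151,.088]),s['contact_force'])
```

```text
[[-0.08409252 -0.00079358  0.06287713]] [-8.61202299  3.79305137 14.55459977]
```

Run:
```python
from fit import *
b=[.547,.151,.088]
c=cap('scene');cv2.imwrite('pics/s5.png',cv2.resize(c['frame'][110:260,130:330,::-1],(800,600),interpolation=cv2.INTER_CUBIC))
for n,c in(('scene',c),('side',cap('side'))):
    P,v=cloud(c);q=inbox(P[v],b)
    k=q[(abs(q[:,1])<.035)&(q[:,0]<-.067)&(q[:,0]>-.125)&(q[:,2]>.03)&(q[:,2]<.11)]
    print(n,len(k))
    for z in np.arange(.04,.11,.01):
        j=k[abs(k[:,2]-z)<.005]
        if len(j): print(round(z,2),len(j),np.percentile(j[:,0],[5,50,95]).round(3),np.percentile(j[:,1],[2,98]).round(3))
```

```text
scene 330
0.04 13 [-0.071 -0.067 -0.067] [-0.029  0.024]
0.05 9 [-0.07  -0.067 -0.067] [-0.029  0.001]
0.06 13 [-0.094 -0.076 -0.071] [-0.029  0.008]
0.07 60 [-0.097 -0.088 -0.07 ] [-0.028  0.015]
0.08 69 [-0.097 -0.09  -0.07 ] [-0.029  0.016]
0.09 63 [-0.096 -0.092 -0.07 ] [-0.03   0.017]
0.1 65 [-0.097 -0.093 -0.069] [-0.029  0.019]
0.11 36 [-0.096 -0.093 -0.072] [-0.027  0.019]
side 0
```

View pics/s5.png

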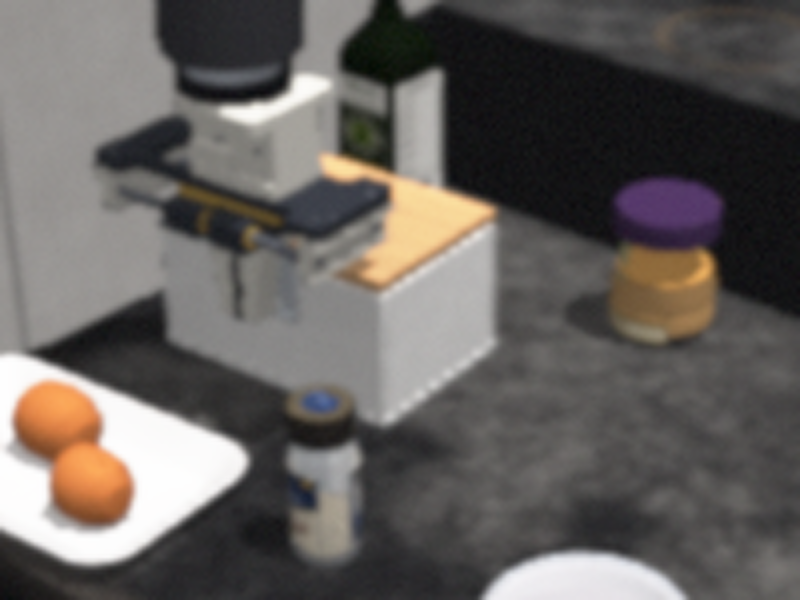

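The crop shows the clip hanging flat against the front at about (290,290) beside the fingertip, with the lid down. Backing away.

>>> {"api": "drive_effector", "payload": {"increments": "0.006,0,0,0,0,0;0.015,0,0,0,0,0;0.025,0,0,0,0,0;0.03,0,-0.02,0,0,0;0.03,0,-0.06,0,0,0;0.03,0,-0.1,0,0,0;0.03,0,-0.14,0,0,0;0.03,0.04,-0.17,0,0,0;0.03,0.08,-0.19,0,0,0;0.03,0.12,-0.19,0,0,0;0.03,0.15,-0.19,0,0,0;0.03,0.15,-0.19,0,0,0"}}

```text
time_s: 14.68
tcp_pos: [0.4195, 0.2952, 0.2526]
eef_rot: [179.9, 0.1, -175.0]
contact_force: [-0.3, 0.2, 1.3]
gripper_width: 0.0003
gripper_force: 0.0
```

Run:
```python
from fit import *
b=[.547,.151,.088]
for n in('scene','side'):
    c=cap(n)
    if n=='scene': cv2.imwrite('pics/s6.png',cv2.resize(c['frame'][110:300,130:400,::-1],(800,563),interpolation=cv2.INTER_CUBIC))
    P,v=cloud(c);P=P[v];q=inbox(P,b)
    o=q[(abs(q[:,1])<.09)&(q[:,2]>.09)&(q[:,2]<.16)&(abs(q[:,0])<.06)]
    print(n,'lid z vs x',np.polyfit(o[:,0],o[:,2],1))
    k=q[(abs(q[:,1])<.028)&(q[:,0]<-.0665)&(q[:,0]>-.125)&(q[:,2]>.055)&(q[:,2]<.115)]
    for z in np.arange(.06,.115,.01):
        j=k[abs(k[:,2]-z)<.005]
        if len(j): print(round(z,2),len(j),np.percentile(j[:,0],[5,50,95]).round(3))
    for lo,hi,nm in(((.68,-.1),(.75,.1),'jar'),((.33,-.06),(.42,.04),'spice'),((.28,-.3),(.43,-.13),'tub')):
        t=P[(P[:,0]>lo[0])&(P[:,0]<hi[0])&(P[:,1]>lo[1])&(P[:,1]<hi[1])&(P[:,2]>.02)&(P[:,2]<.12)]
        print(nm,t.min(0).round(3),t.max(0).round(3))
```

```text
scene lid z vs x [-0.00158219  0.11133581]
0.06 24 [-0.076 -0.073 -0.069]
0.07 58 [-0.076 -0.072 -0.069]
0.08 53 [-0.074 -0.072 -0.069]
0.09 50 [-0.074 -0.072 -0.069]
0.1 54 [-0.074 -0.072 -0.069]
0.11 36 [-0.073 -0.07  -0.067]
jar [ 0.681 -0.053  0.02 ] [0.75  0.023 0.103]
spice [ 0.347 -0.038  0.02 ] [0.388 0.003 0.107]
tub [ 0.3   -0.276  0.02 ] [ 0.412 -0.162  0.064]
side lid z vs x [-4.34511005e-05  1.11192793e-01]
0.11 4 [-0.068 -0.067 -0.067]
jar [ 0.686 -0.05   0.02 ] [0.75  0.028 0.102]Traceback (most recent call last):
  File "<stdin>", line 15, in <module>
    return umr_minimum(a, axis, None, out, keepdims, initial, where)
ValueError: zero-size array to reduction operation minimum which has no identity
```

View pics/s6.png

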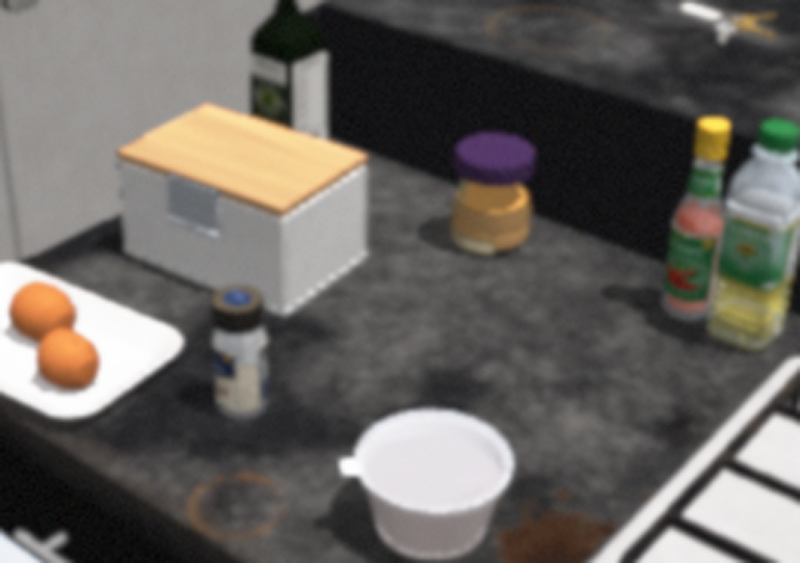

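The lid is shut and the clip lies flat on the front at (195,205). The jars and tub are where they were, and the arm is clear of everything. Handing in.

```bash
python3 -c "
from plant import r
print(r.close_job())"
```

```text
the job is handed in; nothing more can be done
None
```

The carton stands upright on the box floor, the lid is fully shut with the clip flat against the front, the two jars and the tub are where they were, and I handed the job in at about 15 s; no verdict was returned.

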